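# Load and start the basket agitator

### The arm

A 6-joint arm with a two-finger parallel gripper is mounted at the origin on the work surface. World frame = base frame: x ahead of the robot, y to its left, z up, the work surface at z = 0. Lengths are in m, angles in rad, forces in N, time in s.
With the tool pointing down it reaches from about 0.35 to 0.775 m from the base axis. Payload 5.5 kg.
Tool frame: the origin (TCP) lies between the finger pads; the fingertips stand 8 mm ahead of it and the grasp point (between the pads) lies 11 mm behind it; z points along the fingers, y is the line along which they close (so a half turn about z gives the same grasp; the last joint's range is limited). The gripper opens to 85 mm and grips with 20 to 120 N. Pads are 22 mm wide; open, the fingers measure 114 mm over their backs; the gripper's body (76 mm by 85 mm) begins 54 mm behind the grasp point. The pads swing forward as they close: fully open they stand 13 mm farther back than shut.
Start: joints at [-1.375, 0.313, 0.046, 1.304, 0, 1.431], TCP at [0.189, -0.543, 0.239] pointing down, gripper open.
Joint ranges: [-2.76, 2.76], [-0.86, 1.69], [-1.03, 1.26], [-2.2, 2.34], [-1.47, 1.5], [-3.14, 3.14]. Speed limits (rad/s): [2.57, 2.57, 3.14, 3.14, 3.14, 3.14].

### API

Orientations are given as a unit quaternion [w, x, y, z].
In Python, from workcell import env gives the robot as it stands.
- The arm moves only by the tool move_arm, never from a script. Its argument "moves" is one flat list of numbers, 5 for each row, row after row: the shift along the world's x, y, z in m, then the turn about the world's z in rad, then the finger opening in m, from 0 to 0.0854. A call has 1 to 12 rows; each row is the pose to reach, as a shift and turn from the pose commanded when the call began; what a row does not reach only later rows make up. A row lasts 1/12 s, in which the tool goes at most 41.7 mm and 7.16 degrees, less where a joint would pass 70% of its speed; a pose out of reach is approached as far as the arm can. A call with a gripper value outside its range is refused whole. The fingers move at their own pace and stop on an object; "newtons" is the grip in N (left out, the last holds). Time passes only in rows, so rows that repeat a pose let the fingers close. It gives the time, the measured TCP pose, the force, the opening and the grip force at its end, in the units of the state.
- env.get_state(): the state, without advancing time (a new reading comes with each control period).
- env.read_camera(name): name is "side" or "top"; returns a dict with "pixels" (480x640x3 uint8, red, green, blue), "camera_matrix" (3x3 intrinsics, pixels), "rvec" (rotation vector, rad) and "tvec" (3), from world to camera coordinates, as OpenCV has them. Camera axes: x right, y down, z forward; pixel columns grow to the right and rows downward; lengths in m; the calibration is good to about 2 mm. A picture is of the moment at which its call begins. There is no depth.
- env.hand_in(): hands the job in; it is judged then, once.
The state is a dict: "clock": time; "joint_pos": joint angles; "qvel": joint speeds; "tau": joint torques, N m; "tcp_pos": TCP position; "orientation": TCP orientation; "wrist_force": force on the tool from outside, world axes, zero at the start; "ft_torque": the same for the moment, N m; "finger_gap": finger opening in m; "grip_force": force on a finger pad.
Only numpy, scipy, OpenCV 4.12 (cv2) and the standard library are available. Lean on these libraries where they do the work, as an engineer would, in place of code of your own. Each camera call takes 0.05 s, during which the arm holds its last target. There are 200 camera calls.

### The job

Hang every basket that is on the bench by its bail on a hook of the rack, one to a hook, and push the yellow-handled key's blade fully home in the console's slot. With everything loaded, twist the start knob clockwise to its stop, hold it there for two seconds and let go so that it springs back, leaving the key in until it has; then take the key out and lay it flat in the cream tray. Leave the baskets hanging and do not disturb the glassware and bottles.

Things in the scene. Friction and masses are not known exactly. Their poses are not given: they have to be found in the camera images.
- basket_blue: immersion basket, blue grip tab; may be absent. Open steel box 46 (x) x 76 (y) x 36 mm high, 140 g, with a rigid bail: uprights at y = +-36.5 mm and a level bar (6.4 mm thick) along y, underside 83 mm above the base; opening under it 67 wide, 46 high. Plastic grip tab 12 (x) x 26 (y) mm on the bar's middle, from 89 to 118 mm above the base: pinch it along x. Origin: centre of the underside, z up
- basket_blue_bail (a point): middle of the underside of the blue basket's bail bar, 82.8 mm above its base; it rests on the hook's rod when hung
- basket_red: immersion basket, red grip tab; may be absent. Open steel box 46 (x) x 76 (y) x 36 mm high, 140 g, with a rigid bail: uprights at y = +-36.5 mm and a level bar (6.4 mm thick) along y, underside 83 mm above the base; opening under it 67 wide, 46 high. Plastic grip tab 12 (x) x 26 (y) mm on the bar's middle, from 89 to 118 mm above the base: pinch it along x. Origin: centre of the underside, z up
- basket_red_bail (a point): middle of the underside of the red basket's bail bar, 82.8 mm above its base; it rests on the hook's rod when hung
- basket_green: immersion basket, green grip tab; may be absent. Open steel box 46 (x) x 76 (y) x 36 mm high, 140 g, with a rigid bail: uprights at y = +-36.5 mm and a level bar (6.4 mm thick) along y, underside 83 mm above the base; opening under it 67 wide, 46 high. Plastic grip tab 12 (x) x 26 (y) mm on the bar's middle, from 89 to 118 mm above the base: pinch it along x. Origin: centre of the underside, z up
- basket_green_bail (a point): middle of the underside of the green basket's bail bar, 82.8 mm above its base; it rests on the hook's rod when hung
- basket_black: immersion basket, black grip tab; may be absent. Open steel box 46 (x) x 76 (y) x 36 mm high, 140 g, with a rigid bail: uprights at y = +-36.5 mm and a level bar (6.4 mm thick) along y, underside 83 mm above the base; opening under it 67 wide, 46 high. Plastic grip tab 12 (x) x 26 (y) mm on the bar's middle, from 89 to 118 mm above the base: pinch it along x. Origin: centre of the underside, z up
- basket_black_bail (a point): middle of the underside of the black basket's bail bar, 82.8 mm above its base; it rests on the hook's rod when hung
- hook_rack: fixed rack: white base plate 120 x 260 x 12 mm, two posts, and a dark crossbar 20 x 340 x 24 mm (in the rack's frame at x = +30 mm, top 236 mm above the bench) carrying four steel hooks 100 mm apart that point along the rack's -x (to the robot). Origin: centre of the base's underside, z up
- hook_1 (a point): hook 1 of 4 (1 is rightmost seen from the robot): point on top of the 8 mm rod at the lowest point of its seat, 228 mm above the bench; axes as the rack. The seat dips 6 mm, the upturned tip ends 26 mm in front of it (to -x) and its top is 14 mm above this point; the crossbar's face is 60 mm behind it (+x). A basket hangs here with its bar along the rack's y
- hook_2 (a point): hook 2 of 4 (1 is rightmost seen from the robot): point on top of the 8 mm rod at the lowest point of its seat, 228 mm above the bench; axes as the rack. The seat dips 6 mm, the upturned tip ends 26 mm in front of it (to -x) and its top is 14 mm above this point; the crossbar's face is 60 mm behind it (+x). A basket hangs here with its bar along the rack's y
- hook_3 (a point): hook 3 of 4 (1 is rightmost seen from the robot): point on top of the 8 mm rod at the lowest point of its seat, 228 mm above the bench; axes as the rack. The seat dips 6 mm, the upturned tip ends 26 mm in front of it (to -x) and its top is 14 mm above this point; the crossbar's face is 60 mm behind it (+x). A basket hangs here with its bar along the rack's y
- hook_4 (a point): hook 4 of 4 (1 is rightmost seen from the robot): point on top of the 8 mm rod at the lowest point of its seat, 228 mm above the bench; axes as the rack. The seat dips 6 mm, the upturned tip ends 26 mm in front of it (to -x) and its top is 14 mm above this point; the crossbar's face is 60 mm behind it (+x). A basket hangs here with its bar along the rack's y
- console: fixed white control console, 160 (x) x 240 (y) x 85 mm high, front face at its x = -80 mm looking to -x; in front of the slot a dark docking step 85 mm deep (x -165 to -80 mm), 90 mm wide, 40 mm high, on which the key's handle rests and slides. Origin: centre of the underside, z up
- slot (a point): centre of the mouth of the key slot in the console's front face, between two orange lines, 50 mm above the bench and 10 mm above the step; axes as the console: the key goes in along +x. Slot 32 mm wide (y), 9 mm high, 52 mm deep. Fully home = the key's handle stops against the front face
- start_knob (a joint): angle of the black spring-return start knob on the console's top, rad: 0 at rest, grows clockwise seen from above, stop at 1.2. Spring torque 0.025 N m at rest rising to 0.145 N m at the stop; let go, it returns to 0 in under 1 s
- knob_grip (a point): centre of the knob's bar grip, on the vertical turning axis, 28.5 mm above the console's top (113.5 mm above the bench); the bar is 46 mm along this point's x, 14 mm thick along y and reaches from 16 mm below to 14 mm above this point; x and y turn with the knob; a round skirt of 48 mm diameter lies under the bar
- key_blade: key: yellow handle block 50 (x) x 40 (y) x 20 mm high with a flat steel blade 4 mm thick, 24 mm wide, projecting 40 mm from the handle's +x end at mid height (10 mm); 80 g, lies flat. Origin: centre of the handle's underside; blade points along +x
- key_shoulder (a point): middle of the handle's +x end face, where the blade begins (25 mm ahead of the key's origin, 10 mm up)
- key_tray: fixed cream tray 150 (x) x 120 (y) x 12 mm, walls and floor 4 mm thick. Origin: centre of the underside
- flask_a: bystander, leave alone: glass conical flask with dark liquid, 64 mm wide, 92 mm high, loose; origin: centre of the underside
- reagent: bystander, leave alone: amber bottle, 64 mm wide, 130 mm high, loose; origin: centre of the underside
- jar: bystander, leave alone: white jar with blue cap, 60 mm wide, 70 mm high, loose; origin: centre of the underside

How it is judged:
By the outcome, as a careful person would: the job done as asked, in the order asked, and still so for the second after the job is handed in, with the robot touching nothing.
Of basket_blue, basket_red, basket_green, basket_black only 3 to 4 are there at a start; the rules pass over those that are not, and their reading is None.
At some moment in a run one of key_blade may be knocked a few centimetres aside while the robot is not near it.
It also fails if it takes over 210 s, if anything falls off the work surface, if the arm or the gripper's body presses on something with over 40 N, if the wrist force passes 120 N, or if a joint passes its speed limit or range.

## Working session

There is one attempt and no reset: what is moved stays moved. The work goes in short steps, Python scripts to look and compute and a tool call to move; the robot and the scene stay as the last step left them, time stands still between calls to the robot, and variables do not carry over. Pictures are saved under pics/ and viewed, at most 14 in all, crops included, and the job is handed in when it is done.

Besides the shell and the picture viewer there is one more tool, called after "Emit:" as name(argument=value, ...), one argument or row to a line, values as JSON. move_arm: Moves the arm, as the interface text tells. Its arguments: {"type":"object","properties":{"moves":{"type":"array"},"newtons":{"type":"number"}},"required":["moves"]}

```bash
mkdir -p pics; cat > h.py <<'E'
import numpy as np, cv2
from workcell import env
def cam(n):
    c=env.read_camera(n); R=cv2.Rodrigues(np.array(c["rvec"],float))[0]
    return c["pixels"],np.array(c["camera_matrix"],float),R,np.array(c["tvec"],float).reshape(3)
def save(n,f):
    p,K,R,t=cam(n); cv2.imwrite(f,p[:,:,::-1]); np.savez(n+".npz",K=K,R=R,t=t); return p
def ld(n):
    d=np.load(n+".npz"); return d["K"],d["R"],d["t"]
def ray(n,uv):
    K,R,t=ld(n); d=R.T@np.linalg.solve(K,[uv[0],uv[1],1.]); return -R.T@t,d
def onz(n,uv,z):
    o,d=ray(n,uv); return o+d*(z-o[2])/d[2]
def tri(uvs,uvt):
    o1,d1=ray("side",uvs);o2,d2=ray("top",uvt)
    A=np.stack([d1,-d2],1); s=np.linalg.lstsq(A,o2-o1,rcond=None)[0]
    a=o1+d1*s[0];b=o2+d2*s[1]; return (a+b)/2,np.linalg.norm(a-b)
def proj(n,P):
    K,R,t=ld(n); q=(R@np.atleast_2d(P).T).T+t; q=q@K.T; return q[:,:2]/q[:,2:]
E
python3 - <<'E'
from h import *
np.set_printoptions(precision=3,suppress=True)
for n in("side","top"):
    save(n,f"pics/{n}0.png"); K,R,t=ld(n); print(n,K[0],K[1],-R.T@t,R[2])
s=env.get_state(); print(s)
E
```

```text
side [604.004   0.    325.021] [  0.    604.004 242.553] [ 0.377 -1.354  1.115] [ 0.109  0.819 -0.563]
top [570.968   0.    327.01 ] [  0.    570.968 243.546] [ 0.443 -0.012  1.702] [ 0.081 -0.002 -0.997]
{'clock': 0.1, 'joint_pos': array([-1.375,  0.314,  0.045,  1.304, -0.   ,  1.431]), 'qvel': array([-0.001, -0.004,  0.004, -0.   ,  0.   , -0.002]), 'tau': array([  0.004, -48.172,  29.924,   0.013,   0.   ,  -0.   ]), 'tcp_pos': array([ 0.189, -0.542,  0.239]), 'orientation': array([-0.001,  0.986,  0.167, -0.   ]), 'wrist_force': array([ 0.689, -0.453, -0.692]), 'ft_torque': array([ 0.009, -0.026, -0.01 ]), 'grip_force': 0.0, 'finger_gap': 0.08544066370050338}
```

View pics/side0.png

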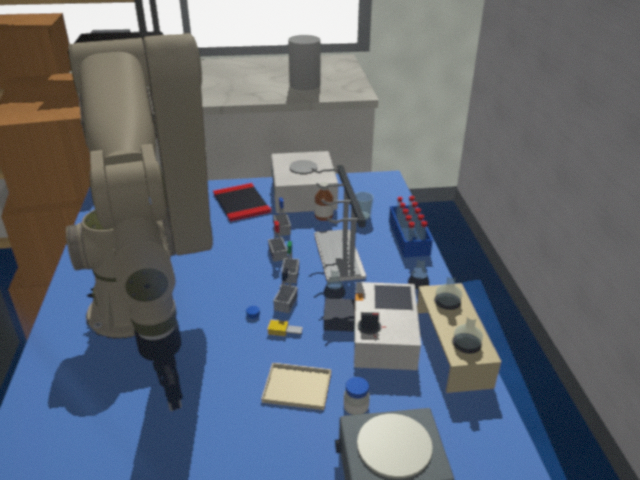

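View pics/top0.png

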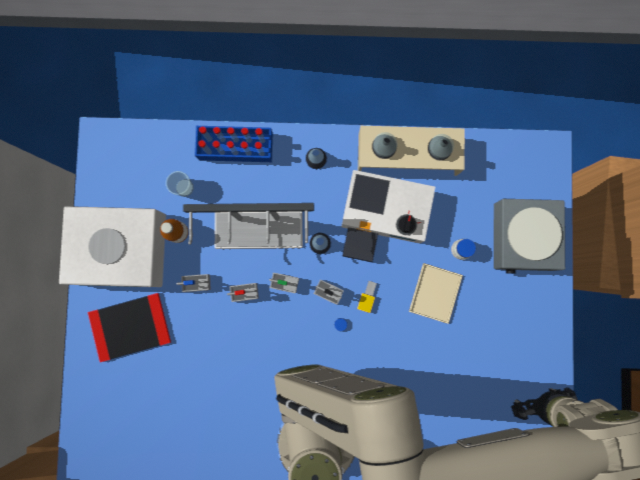

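Four baskets (top px: blue 195,283; red 244,292; green 285,283; black 330,292). The key is at about (368,298), console (390,205), knob (407,224), tray (437,293) and rack (258,225), with a flask at (319,243) by the rack. I'll enlarge these.

```bash
python3 - <<'E'
import cv2
t=cv2.imread("pics/top0.png");s=cv2.imread("pics/side0.png")
cv2.imwrite("pics/t1.png",cv2.resize(t[195:315,165:325],None,fx=5,fy=5,interpolation=cv2.INTER_CUBIC))
cv2.imwrite("pics/t2.png",cv2.resize(t[165:325,310:480],None,fx=4.5,fy=3.75*1.2 if 0 else 3.75,interpolation=cv2.INTER_CUBIC) if 0 else cv2.resize(t[165:325,310:480],None,fx=3.75,fy=3.75,interpolation=cv2.INTER_CUBIC))
cv2.imwrite("pics/s1.png",cv2.resize(s[160:340,235:435],None,fx=3.333,fy=3.333,interpolation=cv2.INTER_CUBIC))
E
```

```text
(no output)
```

View pics/t1.png

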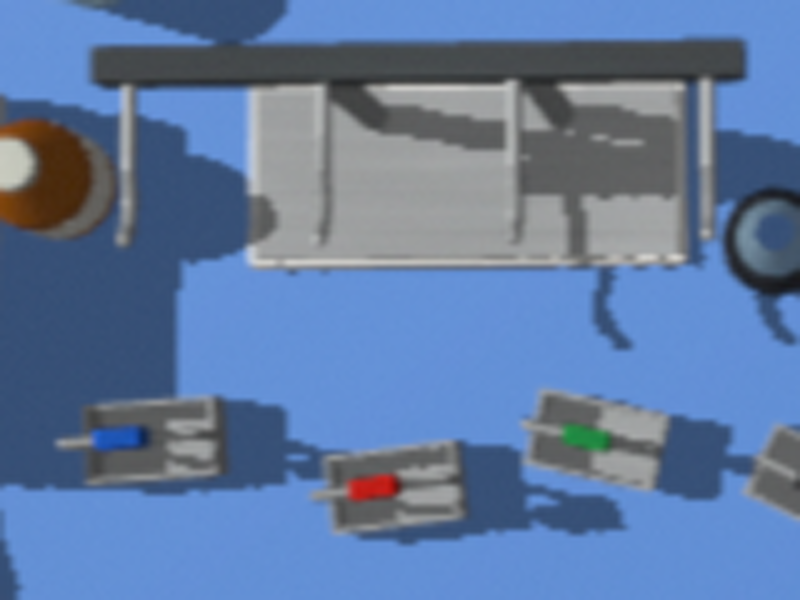

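View pics/t2.png

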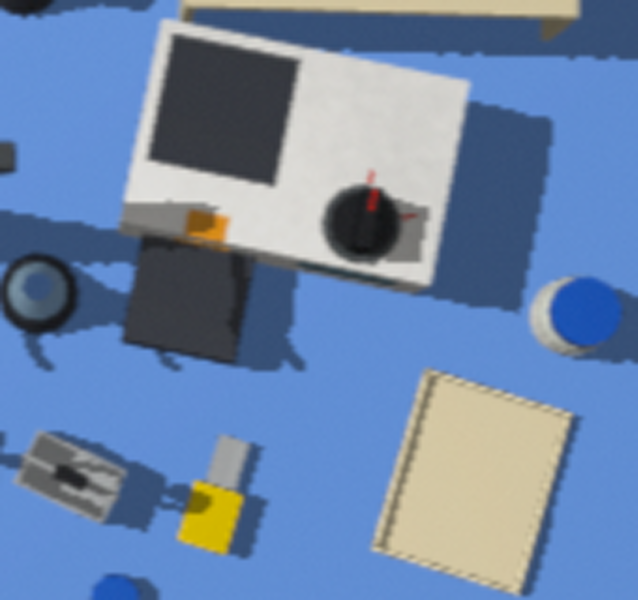

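View pics/s1.png

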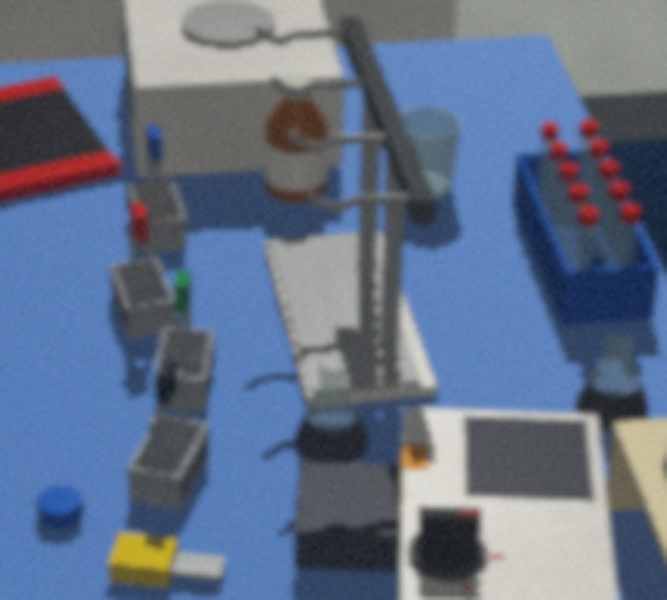

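t1 and t2 show the basket rim corners, hook tips, crossbar, console, knob, key and tray clearly. s1 shows the four tabs at blue (154,143), red (139,222), green (182,292) and black (166,383). Next I'll fit the poses.

```bash
cat > fit.py <<'E'
from h import *
from scipy.optimize import least_squares
np.set_printoptions(precision=4,suppress=True)
def c(a,n):
    a=np.array(a,float)
    if n=="t1": return np.array([165,195])+(a+.5)/5-.5
    if n=="t2": return np.array([310,165])+(a+.5)/3.75-.5
    return np.array([235,160])+(a+.5)/3.333-.5
def fit(obs,x0):
    # obs: list (cam, local pts, pixels)
    def f(p):
        C,S=np.cos(p[2]),np.sin(p[2]); r=[]
        for n,P,u in obs:
            P=np.atleast_2d(np.array(P,float)); W=np.c_[p[0]+C*P[:,0]-S*P[:,1],p[1]+S*P[:,0]+C*P[:,1],P[:,2]]
            r.append((proj(n,W)-u).ravel())
        return np.concatenate(r)
    s=least_squares(f,x0,loss="soft_l1"); return s.x,np.sqrt(np.mean(f(s.x)**2)),f(s.x)
E
python3 - <<'E'
from fit import *
rim=[[.023,.038,.036],[.023,-.038,.036],[-.023,-.038,.036],[-.023,.038,.036]]
tab=[[0,0,.1035]]
B=dict(blue=("t1",[(84,404),(218,398),(225,474),(86,484)],(119,438),(154,143)),
red=("t1",[(325,458),(458,442),(466,518),(334,532)],(373,487),(139,222)),
green=("t1",[(541,390),(668,414),(655,490),(527,464)],(586,437),(182,292)),
black=("t2",[(38,432),(127,470),(104,522),(15,482)],(71,476),(166,383)))
for k,(n,r,t,s) in B.items():
    P,e=tri(c(s,"s1"),c(t,n)); p=onz("top",c(t,n),.11)
    x,rm,f=fit([("top",rim,c(r,n)),("top",[[0,0,.116]],c(t,n)),("side",tab,c(s,"s1"))],[p[0],p[1],0])
    print(k,"tab tri",P,e,"fit",x,rm,f[8:])
def h(n,l,z,w): return np.array([onz("top",c(a,w),z) for a in l])
tips=h("top",[(123,240),(318,240),(513,238),(706,236)],.242,"t1"); print("tips4..1",tips)
print("xbar front",h("",[(92,85),(745,79)],.236,"t1"), "side tips", )
for a,b in zip([(262,33),(275,84),(290,137),(310,198)],tips): print(proj("side",b)[0],c(a,"s1"))
print("plate",h("",[(249,263),(686,262),(686,84)],.012,"t1"))
print("flask top",onz("top",c((775,240),"t1"),.092))
K=fit([("top",[[.025,.02,.02],[.025,-.02,.02],[-.025,-.02,.02],[-.025,.02,.02],[.065,.012,.012],[.065,-.012,.012]],c([(193,480),(244,489),(229,553),(178,540),(223,435),(252,444)],"t2"))],[.4,-.1,0]);print("key",K[:2])
T=fit([("top",[[.075,.06,.012],[.075,-.06,.012],[-.075,-.06,.012],[-.075,.06,.012]],c([(427,369),(575,413),(522,595),(372,548)],"t2"))],[.4,-.3,0]);print("tray",T[:2])
C=fit([("top",[[.08,.12,.085],[.08,-.12,.085],[-.08,-.12,.085],[-.08,.12,.085]],c([(163,20),(470,82),(433,287),(122,232)],"t2"))],[.6,-.2,0]);print("console",C)
print("knob",onz("top",c((364,223),"t2"),.1), onz("top",c((369,215),"t2"),.1275))
print("step", h("",[(142,236),(248,258),(236,362),(123,342)],.04,"t2"),"slot marks",h("",[(190,222),(226,228)],.06,"t2"))
im=cv2.imread("pics/top0.png");cv2.imwrite("pics/k.png",np.hstack([cv2.resize(im[205:240,360:430],(560,280),interpolation=cv2.INTER_CUBIC)]))
s=cv2.imread("pics/side0.png");a=cv2.resize(s[275:375,315:425],(660,600),interpolation=cv2.INTER_CUBIC);cv2.imwrite("pics/ks.png",a)
E
```

```text
blue tab tri [0.4563 0.3697 0.1003] 0.0028209959373431746 fit [0.455  0.3653 0.0904] 0.459523782981734 [ 0.2431 -0.1057 -0.7433 -0.1468]
red tab tri [0.4328 0.2267 0.1005] 0.0027180818077591957 fit [0.4316 0.2233 0.1427] 0.39706014514305776 [ 0.4032  0.001  -0.8052 -0.2075]
green tab tri [0.4638 0.1088 0.0999] 0.002428385813873434 fit [ 0.4626  0.1068 -0.1602] 0.37371027440409904 [ 0.3163 -0.0504 -0.813  -0.5601]
black tab tri [ 0.4405 -0.0227  0.1006] 0.0019441140049714332 fit [ 0.4396 -0.0233 -0.3893] 0.4308622756471245 [ 0.241  -0.0067 -0.6963 -0.6817]
tips4..1 [[0.555  0.3387 0.242 ]
 [0.5578 0.2389 0.242 ]
 [0.5616 0.139  0.242 ]
 [0.5654 0.0401 0.242 ]]
xbar front [[0.6354 0.36   0.236 ]
 [0.648  0.0227 0.236 ]] side tips
[310.9903 166.7968] [313.2579 169.551 ]
[315.4781 181.9222] [317.1583 184.8525]
[320.744  198.4508] [321.6587 200.7541]
[326.4737 216.4227] [327.6593 219.056 ]
plate [[0.5611 0.3187 0.012 ]
 [0.5689 0.0597 0.012 ]
 [0.6753 0.063  0.012 ]]
flask top [0.5768 0.0064 0.092 ]
key (array([ 0.4106, -0.1345, -0.2754]), np.float64(0.6443901526323039))
tray (array([ 0.4442, -0.3404, -0.275 ]), np.float64(0.35781572290985064))
console (array([ 0.6882, -0.1883, -0.1631]), np.float64(0.5613420064889069), array([-0.3393,  0.908 ,  0.0471,  0.0895,  0.1153,  0.0264,  0.1591,
       -1.2376]))
knob [ 0.6354 -0.2381  0.1   ] [ 0.6381 -0.2378  0.1275]
step [[ 0.6275 -0.0734  0.04  ]
 [ 0.6126 -0.1565  0.04  ]
 [ 0.5311 -0.1489  0.04  ]
 [ 0.5443 -0.0607  0.04  ]] slot marks [[ 0.6372 -0.1094  0.06  ]
 [ 0.6333 -0.1373  0.06  ]]
```

View pics/ks.png

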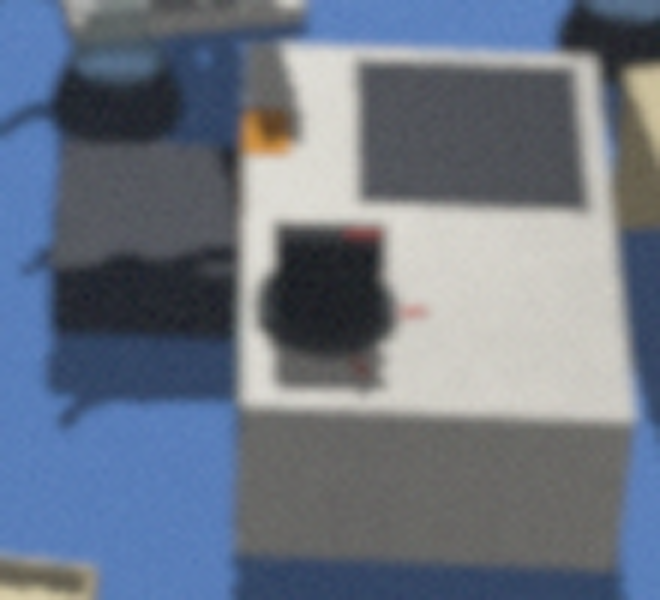

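Tab triangulation gives z≈0.100, where the middle should be 0.1035. The basket rims, rack plate, hook tips and crossbar agree to a few mm. The rack yaw is about 0.035, with hook seats at x≈0.581–0.591 and y≈0.34, 0.24, 0.14 and 0.04. The knob bar lies along the console's x. I'll start with black and put it on hook 1.

Emit:
move_arm(
  moves=[0.04,0.08,0,0.1,0.06,0.08,0.16,0,0.2,0.06,0.12,0.24,0,0.3,0.06,0.14,0.28,0,0.4,0.06,0.16,0.32,0,0.5,0.06,0.18,0.36,0,0.6,0.06,0.2,0.4,0,0.7,0.06,0.22,0.44,0,0.8,0.06,0.24,0.48,0,0.847,0.06,0.25,0.52,0,0.847,0.06,0.25,0.52,0,0.847,0.06,0.25,0.52,0,0.847,0.06],
  newtons=40,
)

```text
clock: 1.1
tcp_pos: [0.4082, -0.0913, 0.2392]
orientation: [0.0, 0.83, 0.557, -0.0]
wrist_force: [0.1, -1.0, -0.5]
finger_gap: 0.0598
grip_force: 0.0
```

Emit:
move_arm(
  moves=[0,0,0,0,0.06,0,0,0,0,0.06,0,0,0,0,0.06,0,0,0,0,0.06],
)

```text
clock: 1.43
tcp_pos: [0.4077, -0.0942, 0.2391]
orientation: [-0.0, 0.831, 0.557, -0.0]
wrist_force: [0.1, 0.6, 0.3]
finger_gap: 0.0602
grip_force: 0.0
```

Emit:
move_arm(
  moves=[0.016,0.036,0,0,0.06,0.032,0.071,0,0,0.06,0.032,0.071,0,0,0.06,0.032,0.071,-0.035,0,0.06,0.032,0.071,-0.07,0,0.06,0.032,0.071,-0.1,0,0.06,0.032,0.071,-0.132,0,0.06,0.032,0.071,-0.132,0,0.06,0.032,0.071,-0.132,0,0,0.032,0.071,-0.132,0,0,0.032,0.071,-0.132,0,0,0.032,0.071,-0.132,0,0],
)

```text
clock: 2.43
tcp_pos: [0.4416, -0.0231, 0.1093]
orientation: [0.001, 0.83, 0.557, 0.001]
wrist_force: [-0.8, 0.2, 2.7]
finger_gap: 0.0115
grip_force: 13.4
```

Emit:
move_arm(
  moves=[0,0,0,0,0,0,0,0,0,0,0,0,0,0,0,0,0,0,0,0,0,0,0.03,0,0,0,0,0.06,0,0,0,0,0.09,0,0,0,0,0.12,0,0,0,0,0.15,0,0,0,0,0.17,0,0,0,0,0.17,0,0,0,0,0.17,0,0],
)

```text
clock: 3.43
tcp_pos: [0.4408, -0.0224, 0.2785]
orientation: [0.001, 0.83, 0.558, 0.001]
wrist_force: [1.1, -0.5, -2.3]
finger_gap: 0.0111
grip_force: 41.9
```

```bash
python3 - <<'E'
from h import *
import cv2
p=save("side","pics/s2.png");im=cv2.imread("pics/s2.png");cv2.imwrite("pics/s2c.png",cv2.resize(im[140:340,220:440],None,fx=3,fy=3,interpolation=cv2.INTER_CUBIC))
E
```

```text
(no output)
```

View pics/s2c.png

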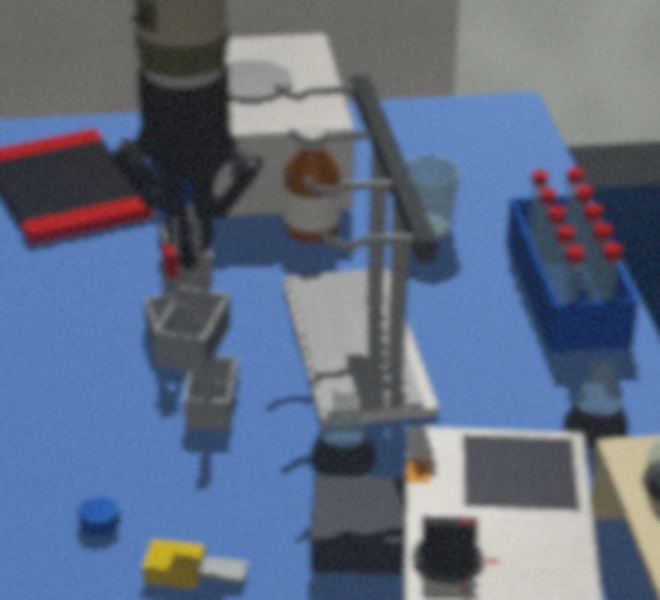

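Black hangs straight from the fingers at about (190,300) in the crop. Now to hook 1.

Emit:
move_arm(
  moves=[0.01,0.015,0.005,0.1,0,0.02,0.03,0.005,0.2,0,0.03,0.045,0.005,0.3,0,0.04,0.062,0.005,0.38,0,0.04,0.062,0.005,0.424,0,0.06,0.062,0.005,0.424,0,0.08,0.062,0.005,0.424,0,0.1,0.062,0.005,0.424,0,0.12,0.062,0.005,0.424,0,0.14,0.062,0.005,0.424,0,0.15,0.062,0.005,0.424,0,0.15,0.062,0.005,0.424,0],
)

```text
clock: 4.48
tcp_pos: [0.5911, 0.0396, 0.2791]
orientation: [-0.001, 0.694, 0.72, -0.001]
wrist_force: [-0.5, 0.1, -2.6]
finger_gap: 0.0111
grip_force: 41.9
```

```bash
python3 - <<'E'
from h import *
import cv2
save("side","pics/s3.png");im=cv2.imread("pics/s3.png");a=cv2.resize(im[180:300,280:400],(480,480),interpolation=cv2.INTER_CUBIC)
save("top","pics/t3.png");im=cv2.imread("pics/t3.png");b=cv2.resize(im[190:310,190:310][:, :80],(320,480),interpolation=cv2.INTER_CUBIC)
cv2.imwrite("pics/m3.png",np.hstack([a,b]))
print(env.get_state()["tcp_pos"])
E
```

```text
[0.58910999 0.0397455  0.28011237]
```

View pics/m3.png

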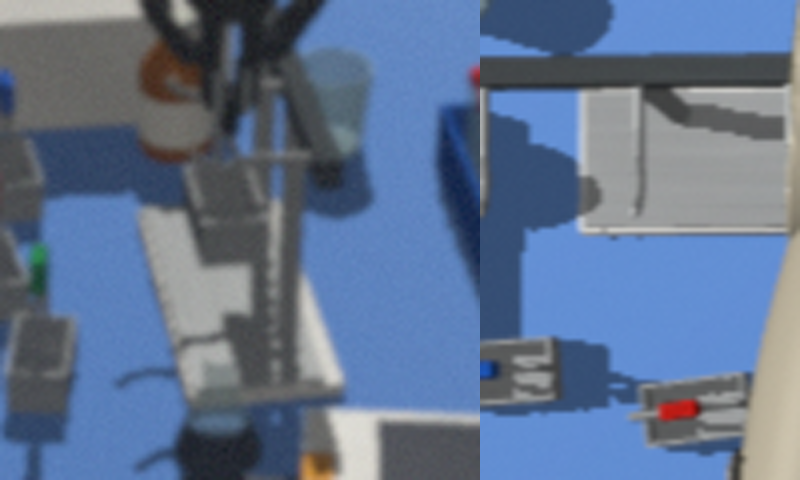

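The hook-1 rod passes above the box and under the bar (side crop ~(270,155)). Lowering onto the seat.

Emit:
move_arm(
  moves=[0.001,0,-0.006,0,0,0.001,0,-0.012,0,0,0.001,0,-0.018,0,0,0.001,0,-0.023,0,0,0.001,0,-0.026,0,0,0.001,0,-0.027,0,0,0.001,0,-0.027,0,0,0.001,0,-0.027,0,0],
)

```text
clock: 5.25
tcp_pos: [0.5911, 0.0396, 0.2555]
orientation: [0.0, 0.694, 0.72, 0.0]
wrist_force: [0.2, -0.4, -1.4]
finger_gap: 0.0112
grip_force: 41.9
```

Emit:
move_arm(
  moves=[0,0,-0.001,0,0,0,0,-0.002,0,0,0,0,-0.003,0,0,0,0,-0.003,0,0],
)

```text
clock: 5.58
tcp_pos: [0.5915, 0.0396, 0.2547]
orientation: [0.001, 0.694, 0.72, 0.001]
wrist_force: [-2.9, 0.6, 10.1]
finger_gap: 0.0107
grip_force: 43.5
```

Seated: contact at z≈0.255 with +10 N. Release and go to green.

Emit:
move_arm(
  moves=[0,0,0.0015,0,0.01,0,0,0.0015,0,0.035,0,0,0.0015,0,0.035,0,0,0.0015,0,0.035,0,0,0.0015,0,0.035,0,0,0.02,0,0.035,0,0,0.045,0,0.035,0,0,0.065,0,0.035,-0.03,0.017,0.065,-0.1,0.06,-0.06,0.034,0.065,-0.195,0.06,-0.09,0.05,0.065,-0.195,0.06,-0.128,0.067,0.065,-0.195,0.06],
)

```text
clock: 6.58
tcp_pos: [0.4629, 0.1069, 0.3167]
orientation: [0.0, 0.761, 0.648, 0.0]
wrist_force: [-0.3, -0.5, 0.6]
finger_gap: 0.0598
grip_force: 0.0
```

```bash
python3 - <<'E'
from h import *
import cv2
save("side","pics/s4.png");im=cv2.imread("pics/s4.png");a=cv2.resize(im[160:310,240:400],(640,600),interpolation=cv2.INTER_CUBIC)
cv2.imwrite("pics/m4.png",a)
print(env.get_state()["tcp_pos"])
E
```

```text
[0.45382201 0.10947036 0.31676264]
```

View pics/m4.png

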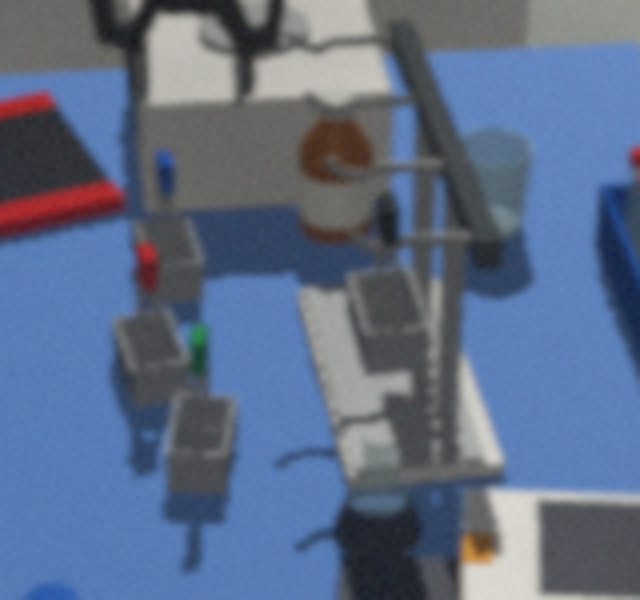

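Black hangs level on hook 1 (box at ~(390,310)). Next, green.

Emit:
move_arm(
  moves=[0,0,-0.03,0,0.06,0,0,-0.07,0,0.06,0,0,-0.11,0,0.06,0,0,-0.15,0,0.06,0,0,-0.18,0,0.06,0,0,-0.2,0,0.06,0,0,-0.21,0,0.06,0,0,-0.21,0,0.06,0,0,-0.21,0,0,0,0,-0.21,0,0,0,0,-0.21,0,0,0,0,-0.21,0,0],
)

```text
clock: 7.63
tcp_pos: [0.4642, 0.1067, 0.1088]
orientation: [0.001, 0.761, 0.649, 0.001]
wrist_force: [-0.4, 0.1, 3.1]
finger_gap: 0.0118
grip_force: 12.2
```

Emit:
move_arm(
  moves=[0,0,0,0,0,0,0,0,0,0,0,0,0,0,0,0,0,0.02,0,0,0,0,0.05,0,0,0,0,0.08,0,0,0,0,0.11,0,0,0,0,0.14,0,0,0,0,0.16,0.07,0,0,0.01,0.175,0.14,0,0.01,0.02,0.175,0.195,0,0.02,0.033,0.175,0.195,0],
)

```text
clock: 8.63
tcp_pos: [0.4838, 0.1397, 0.2843]
orientation: [0.001, 0.694, 0.72, 0.001]
wrist_force: [0.1, -0.8, -1.7]
finger_gap: 0.0109
grip_force: 42.0
```

Emit:
move_arm(
  moves=[0.02,0,0,0,0,0.04,0,0,0,0,0.06,0,0,0,0,0.08,0,0,0,0,0.095,0,0,0,0,0.104,0,0,0,0,0.104,0,0,0,0,0.104,0,-0.007,0,0,0.104,0,-0.014,0,0,0.104,0,-0.021,0,0,0.104,0,-0.026,0,0,0.104,0,-0.026,0,0],
)

```text
clock: 9.63
tcp_pos: [0.5857, 0.1396, 0.2547]
orientation: [-0.001, 0.694, 0.72, -0.001]
wrist_force: [-0.9, -0.4, -0.9]
finger_gap: 0.0112
grip_force: 42.0
```

Emit:
move_arm(
  moves=[0.001,0,-0.001,0,0,0.001,0,-0.002,0,0,0.001,0,-0.003,0,0,0.001,0,-0.003,0,0],
)

```text
clock: 9.97
tcp_pos: [0.588, 0.1397, 0.2547]
orientation: [0.0, 0.694, 0.72, 0.001]
wrist_force: [-1.8, -0.5, 4.3]
finger_gap: 0.0111
grip_force: 42.8
```

Emit:
move_arm(
  moves=[0,0,0.0005,0,0.01,0,0,0.0005,0,0.035,0,0,0.0005,0,0.035,0,0,0.0005,0,0.035,0,0,0.0005,0,0.035,0,0,0.02,0,0.035,0,0,0.045,0,0.035,0,0,0.065,0,0.035,-0.03,0.017,0.065,0.05,0.06,-0.065,0.035,0.065,0.108,0.06,-0.1,0.055,0.065,0.108,0.06,-0.13,0.07,0.065,0.108,0.06],
)

```text
clock: 10.97
tcp_pos: [0.4563, 0.2104, 0.3182]
orientation: [-0.0, 0.654, 0.756, 0.0]
wrist_force: [0.4, 1.0, -0.2]
finger_gap: 0.0601
grip_force: 0.0
```

Emit:
move_arm(
  moves=[-0.026,0.015,0,0,0.06,-0.026,0.015,-0.03,0,0.06,-0.026,0.015,-0.07,0,0.06,-0.026,0.015,-0.11,0,0.06,-0.026,0.015,-0.15,0,0.06,-0.026,0.015,-0.18,0,0.06,-0.026,0.015,-0.2,0,0.06,-0.026,0.015,-0.21,0,0.06,-0.026,0.015,-0.21,0,0.06,-0.026,0.015,-0.21,0,0,-0.026,0.015,-0.21,0,0,-0.026,0.015,-0.21,0,0],
)

```text
clock: 11.97
tcp_pos: [0.4336, 0.2251, 0.1101]
orientation: [0.001, 0.654, 0.756, 0.002]
wrist_force: [0.1, -0.1, -0.2]
finger_gap: 0.0243
grip_force: 0.0
```

Emit:
move_arm(
  moves=[0,0,0,0,0,0,0,0,0,0,0,0,0,0,0,0,0,0,0,0,0,0,0.02,0,0,0,0,0.05,0,0,0,0,0.08,0,0,0,0,0.11,0,0,0,0,0.14,0,0,0,0,0.16,-0.05,0,0.02,0.008,0.175,-0.108,0,0.04,0.016,0.175,-0.108,0],
)

```text
clock: 12.97
tcp_pos: [0.4735, 0.2412, 0.2883]
orientation: [0.002, 0.695, 0.719, 0.003]
wrist_force: [1.3, 0.3, -1.2]
finger_gap: 0.0109
grip_force: 40.3
```

Emit:
move_arm(
  moves=[0.02,0,0,0,0,0.04,0,0,0,0,0.06,0,0,0,0,0.08,0,0,0,0,0.1,0,0,0,0,0.111,0,0,0,0,0.111,0,0,0,0,0.111,0,-0.007,0,0,0.111,0,-0.014,0,0,0.111,0,-0.021,0,0,0.111,0,-0.026,0,0,0.111,0,-0.026,0,0],
)

```text
clock: 13.97
tcp_pos: [0.5817, 0.2406, 0.2558]
orientation: [-0.001, 0.694, 0.72, -0.001]
wrist_force: [0.1, -0.6, -1.3]
finger_gap: 0.0111
grip_force: 40.4
```

Emit:
move_arm(
  moves=[0,0,-0.001,0,0,0,0,-0.002,0,0,0,0,-0.003,0,0,0,0,-0.003,0,0],
)

```text
clock: 14.3
tcp_pos: [0.5829, 0.2408, 0.2554]
orientation: [0.0, 0.694, 0.72, 0.001]
wrist_force: [-2.3, -0.1, 4.9]
finger_gap: 0.0106
grip_force: 41.0
```

Emit:
move_arm(
  moves=[0,0,0.0005,0,0.01,0,0,0.0005,0,0.035,0,0,0.0005,0,0.035,0,0,0.0005,0,0.035,0,0,0.0005,0,0.035,0,0,0.02,0,0.035,0,0,0.045,0,0.035,0,0,0.065,0,0.035,-0.025,0.025,0.065,0.03,0.06,-0.05,0.05,0.065,0.055,0.06,-0.075,0.075,0.065,0.055,0.06,-0.1,0.1,0.065,0.055,0.06],
)

```text
clock: 15.3
tcp_pos: [0.4823, 0.3413, 0.3193]
orientation: [0.0, 0.675, 0.738, 0.0]
wrist_force: [0.4, 1.1, -0.3]
finger_gap: 0.06
grip_force: 0.0
```

Emit:
move_arm(
  moves=[-0.028,0.026,0,0,0.06,-0.028,0.026,-0.03,0,0.06,-0.028,0.026,-0.07,0,0.06,-0.028,0.026,-0.11,0,0.06,-0.028,0.026,-0.15,0,0.06,-0.028,0.026,-0.18,0,0.06,-0.028,0.026,-0.2,0,0.06,-0.028,0.026,-0.211,0,0.06,-0.028,0.026,-0.211,0,0.06,-0.028,0.026,-0.211,0,0,-0.028,0.026,-0.211,0,0,-0.028,0.026,-0.211,0,0],
)

```text
clock: 16.3
tcp_pos: [0.4565, 0.3675, 0.1104]
orientation: [0.001, 0.674, 0.739, 0.002]
wrist_force: [-0.0, -0.6, 0.1]
finger_gap: 0.0243
grip_force: 0.0
```

Emit:
move_arm(
  moves=[0,0,0,0,0,0,0,0,0,0,0,0,0,0,0,0,0,0,0,0,0,0,0.02,0,0,0,0,0.05,0,0,0,0,0.08,0,0,0,0,0.11,0,0,0,0,0.14,0,0,0,-0.008,0.16,-0.03,0,0.01,-0.018,0.175,-0.055,0,0.02,-0.026,0.175,-0.055,0],
)

```text
clock: 17.3
tcp_pos: [0.4763, 0.341, 0.2875]
orientation: [0.001, 0.694, 0.72, 0.003]
wrist_force: [0.9, -0.0, -0.7]
finger_gap: 0.0108
grip_force: 39.7
```

Emit:
move_arm(
  moves=[0.02,0,0,0,0,0.04,0,0,0,0,0.06,0,0,0,0,0.08,0,0,0,0,0.095,0,0,0,0,0.105,0,0,0,0,0.105,0,0,0,0,0.105,0,-0.007,0,0,0.105,0,-0.014,0,0,0.105,0,-0.021,0,0,0.105,0,-0.026,0,0,0.105,0,-0.026,0,0],
)

```text
clock: 18.3
tcp_pos: [0.579, 0.3406, 0.2564]
orientation: [-0.0, 0.694, 0.72, -0.001]
wrist_force: [-0.2, -0.8, -1.9]
finger_gap: 0.011
grip_force: 39.7
```

Emit:
move_arm(
  moves=[0.001,0,-0.001,0,0,0.001,0,-0.002,0,0,0.001,0,-0.003,0,0,0.001,0,-0.003,0,0],
)

```text
clock: 18.63
tcp_pos: [0.5804, 0.3408, 0.2562]
orientation: [0.0, 0.694, 0.72, 0.001]
wrist_force: [-5.0, -0.7, 6.4]
finger_gap: 0.011
grip_force: 40.8
```

Emit:
move_arm(
  moves=[0,0,0.0005,0,0.01,0,0,0.0005,0,0.035,0,0,0.0005,0,0.035,0,0,0.0005,0,0.035,0,0,0.0005,0,0.035,0,0,0.02,0,0.035,0,0,0.045,0,0.035,0,0,0.065,0,0.035,-0.035,0,0.065,0,0.06,-0.07,0,0.065,0,0.06,-0.1,0,0.065,0,0.06,-0.1,0,0.065,0,0.06],
)

```text
clock: 19.63
tcp_pos: [0.4758, 0.3405, 0.3198]
orientation: [-0.001, 0.693, 0.721, -0.001]
wrist_force: [0.5, 0.4, 0.2]
finger_gap: 0.0596
grip_force: 0.0
```

```bash
python3 - <<'E'
from h import *
import cv2
save("side","pics/s5.png");im=cv2.imread("pics/s5.png");a=cv2.resize(im[160:360,240:400],(480,600),interpolation=cv2.INTER_CUBIC)
save("top","pics/t5.png");im=cv2.imread("pics/t5.png");b=cv2.resize(im[220:345,330:396],(320,600),interpolation=cv2.INTER_CUBIC)
cv2.imwrite("pics/m5.png",np.hstack([a,b]))
print(env.get_state()["tcp_pos"])
E
```

```text
[0.48031499 0.34085732 0.31994602]
```

View pics/m5.png

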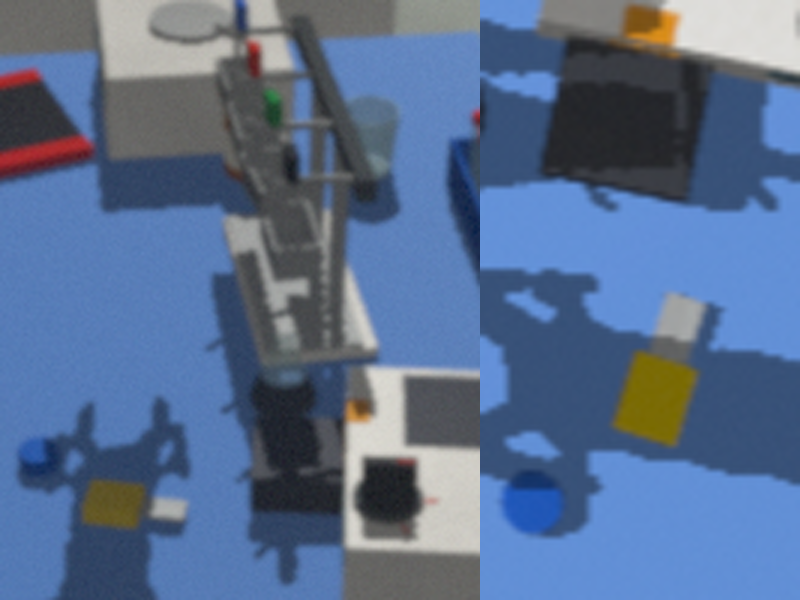

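All four baskets hang (tabs at side crop (240,15), (253,58), (272,107) and (290,160)). The key looks unmoved. I'll refine the key, slot and knob by colour.

```bash
cat > seg.py <<'E'
from fit import *
def mask(im,lo,hi,roi):
    h=cv2.cvtColor(im,cv2.COLOR_BGR2HSV); m=cv2.inRange(h,lo,hi); z=np.zeros_like(m); x0,y0,x1,y1=roi; z[y0:y1,x0:x1]=m[y0:y1,x0:x1]; return z
E
python3 - <<'E'
from seg import *
t=cv2.imread("pics/t5.png");s=cv2.imread("pics/s5.png")
for n,im,roi in(("top",t,(340,200,400,250)),("side",s,(340,280,375,310))):
    m=mask(im,(8,150,120),(20,255,255),roi); ys,xs=np.nonzero(m); print(n,"orange",len(xs),xs.min(),xs.max(),ys.min(),ys.max(),xs.mean(),ys.mean())
    for y in range(ys.min(),ys.max()+1): print(y,xs[ys==y].min(),xs[ys==y].max(),end="; ")
    print()
c5=lambda l:np.array([[330+(a-480+.5)/4.848-.5,220+(b+.5)/4.8-.5] for a,b in l])
print("key",fit([("top",[[.025,.02,.02],[.025,-.02,.02],[-.025,-.02,.02],[-.025,.02,.02],[.065,.012,.012],[.065,-.012,.012]],c5([(638,350),(698,368),(677,447),(612,428),(670,292),(708,303)]))],[.4,-.1,0])[:2])
m=mask(t,(20,120,60),(35,255,255),(350,270,400,330)); r=cv2.minAreaRect(np.argwhere(m)[:,::-1].astype(np.float32)); print("yellow",r,onz("top",r[0],.02))
# white console top
h=cv2.cvtColor(cv2.imread("pics/top0.png"),cv2.COLOR_BGR2HSV); m=np.zeros(h.shape[:2],np.uint8); m[165:245,340:440]=((h[...,1]<50)&(h[...,2]>150))[165:245,340:440]*255
m=cv2.morphologyEx(m,cv2.MORPH_CLOSE,np.ones((25,25)));cs=max(cv2.findContours(m,0,1)[0],key=cv2.contourArea);r=cv2.minAreaRect(cs);b=cv2.boxPoints(r);print(r);W=[onz("top",p,.085) for p in b];print(np.array(W),np.mean(W,0))
E
```

```text
top orange 62 360 369 222 228 364.5967741935484 225.0
222 361 366; 223 360 369; 224 360 369; 225 360 369; 226 360 369; 227 360 369; 228 364 369; 
side orange 19 356 361 294 299 358.0 297.2631578947368
294 357 357; 295 357 358; 296 357 358; 297 356 359; 298 356 361; 299 357 360; 
key (array([ 0.4101, -0.134 , -0.2843]), np.float64(0.23612604277595217))
yellow ((365.6499938964844, 302.5500183105469), (12.965337753295898, 16.443843841552734), 18.434947967529297) [ 0.4103 -0.1328  0.02  ]
((389.14703369140625, 203.41177368164062), (86.34268188476562, 59.421226501464844), 14.03624439239502)
[[ 0.6386 -0.0501  0.085 ]
 [ 0.8064 -0.0873  0.085 ]
 [ 0.7523 -0.3288  0.085 ]
 [ 0.5853 -0.2898  0.085 ]] [ 0.6957 -0.189   0.085 ]
```

```bash
python3 - <<'E'
from fit import *
for psi in(-.150,-.163):
  C=np.array([.6885,-.1885]);R=np.array([[np.cos(psi),np.sin(psi)],[-np.sin(psi),np.cos(psi)]])
  f=lambda p:R@(p[:2]-C)
  print(psi,"patch",f(onz("top",(364.7,225),.085)),"left",f(onz("top",(359.5,225),.085)),"right",f(onz("top",(369.5,225),.085)))
  for a in[(142,236),(248,258),(236,362),(123,342)]: print(f(onz("top",c(a,"t2"),.04)))
  for a in[(163,20),(470,82),(433,287),(122,232)]: print("top",f(onz("top",c(a,"t2"),.085)))
  print("knob",f(onz("top",c((364,223),"t2"),.1)),f(onz("top",c((364,223),"t2"),.092)))
K,R,t=ld("side");print("side patch",tri((358,297),(364.7,225)))
# side view of step front corners: ks crop px -> s0
k=lambda a,b:(315+a/6,275+b/6)
for n,p in(("step top near-right front",k(57,268)),("step top front-left",k(68,140)),):print(n,onz("side",p,.04))
for n,p in(("console front near top",k(243,408)),("console far front top",k(246,42)),("near back top",k(634,418))):print(n,onz("side",p,.085))
E
```

```text
-0.15 patch [-0.0668  0.0586] left [-0.0694  0.0732] right [-0.0643  0.0452]
[-0.0775  0.1047]
[-0.0798  0.0203]
[-0.1615  0.0157]
[-0.1617  0.1048]
top [0.084  0.1186]
top [ 0.0783 -0.1207]
top [-0.0819 -0.1184]
top [-0.0824  0.1211]
knob [-0.0451 -0.057 ] [-0.044 -0.058]
-0.163 patch [-0.0675  0.0577] left [-0.0703  0.0723] right [-0.0649  0.0443]
[-0.0788  0.1036]
[-0.0801  0.0192]
[-0.1617  0.0136]
[-0.1631  0.1027]
top [0.0824 0.1197]
top [ 0.0799 -0.1196]
top [-0.0804 -0.1195]
top [-0.0839  0.12  ]
knob [-0.0444 -0.0576] [-0.0432 -0.0585]
side patch (array([ 0.6314, -0.1207,  0.0824]), np.float64(0.0002160345027275091))
step top near-right front [ 0.537  -0.1529  0.04  ]
step top front-left [ 0.5532 -0.0655  0.04  ]
console front near top [ 0.5946 -0.2964  0.085 ]
console far front top [ 0.6363 -0.0591  0.085 ]
near back top [ 0.7509 -0.3208  0.085 ]
```

Patch and step agree that the slot is at console y≈+0.06, with its mouth at (0.6195,-0.116) and yaw −0.165. The key is at (0.410,-0.1335), yaw −0.28. Going to the key.

Emit:
move_arm(
  moves=[-0.006,-0.035,0,0.1,0.075,-0.012,-0.07,0,0.2,0.075,-0.018,-0.105,0,0.3,0.075,-0.024,-0.14,-0.02,0.4,0.075,-0.03,-0.18,-0.04,0.5,0.075,-0.036,-0.22,-0.06,0.6,0.075,-0.042,-0.26,-0.08,0.7,0.075,-0.048,-0.3,-0.1,0.8,0.075,-0.054,-0.335,-0.12,0.9,0.075,-0.06,-0.37,-0.14,1.0,0.075,-0.065,-0.405,-0.16,1.1,0.075,-0.07,-0.44,-0.18,1.2,0.075],
)

```text
clock: 20.73
tcp_pos: [0.4137, -0.0893, 0.1461]
orientation: [0.001, 0.166, 0.986, -0.0]
wrist_force: [2.1, 0.5, 0.2]
finger_gap: 0.0751
grip_force: 0.0
```

Emit:
move_arm(
  moves=[0,-0.034,-0.02,0.054,0.075,0,-0.034,-0.02,0.054,0.075,0,-0.034,-0.02,0.054,0.075],
)

```text
clock: 20.98
tcp_pos: [0.413, -0.1229, 0.1256]
orientation: [-0.001, 0.144, 0.99, 0.0]
wrist_force: [0.1, 0.0, -0.1]
finger_gap: 0.0752
grip_force: 0.0
```

```bash
python3 - <<'E'
from seg import *
save("top","pics/t6.png");save("side","pics/s6.png")
t=cv2.imread("pics/t6.png");s=cv2.imread("pics/s6.png")
for n,im,roi in(("top",t,(340,260,410,340)),("side",s,(240,300,310,350))):
    m=mask(im,(20,120,60),(35,255,255),roi); ys,xs=np.nonzero(m)
    if len(xs):print(n,len(xs),xs.min(),xs.max(),ys.min(),ys.max(),xs.mean(),ys.mean())
m=mask(cv2.imread("pics/s5.png"),(20,120,60),(35,255,255),(240,300,310,350)); ys,xs=np.nonzero(m);print(len(xs),xs.min(),xs.max(),ys.min(),ys.max(),xs.mean(),ys.mean())
st=env.get_state();print(st["tcp_pos"],st["orientation"],st["joint_pos"])
E
```

```text
side 222 268 286 321 334 277.31531531531533 327.27927927927925
212 269 286 321 334 277.37264150943395 327.5707547169811
[ 0.4137 -0.121   0.1268] [0.     0.1423 0.9898 0.0002] [-0.4716  0.1083 -0.5019  0.9606  0.0004 -0.186 ]
```

Emit:
move_arm(
  moves=[-0.0035,-0.0125,0,0.003,0.075,-0.0035,-0.0125,-0.03,0.003,0.075,-0.0035,-0.0125,-0.06,0.003,0.075,-0.0035,-0.0125,-0.09,0.003,0.075,-0.0035,-0.0125,-0.105,0.003,0.075,-0.0035,-0.0125,-0.112,0.003,0.075,-0.0035,-0.0125,-0.112,0.003,0.075,-0.0035,-0.0125,-0.112,0.003,0.03,-0.0035,-0.0125,-0.112,0.003,0.03,-0.0035,-0.0125,-0.112,0.003,0.03,-0.0035,-0.0125,-0.112,0.003,0.03,-0.0035,-0.0125,-0.112,0.003,0.03],
)

```text
clock: 22.08
tcp_pos: [0.411, -0.1335, 0.0163]
orientation: [0.002, 0.14, 0.99, -0.0]
wrist_force: [0.0, 1.1, 5.2]
finger_gap: 0.0386
grip_force: 40.5
```

Emit:
move_arm(
  moves=[0,0,0,0,0.03,0,0,0,0,0.03,0,0,0,0,0.03],
)

```text
clock: 22.33
tcp_pos: [0.411, -0.1335, 0.0163]
orientation: [0.002, 0.14, 0.99, -0.0]
wrist_force: [-0.1, 2.2, 6.7]
finger_gap: 0.0391
grip_force: 40.5
```

Emit:
move_arm(
  moves=[0,0,0.02,0,0.03,0,0,0.05,0,0.03,0,0,0.075,0,0.03,0.03,0.007,0.075,0.03,0.03,0.06,0.014,0.075,0.06,0.03,0.09,0.021,0.075,0.09,0.03,0.115,0.028,0.075,0.1156,0.03,0.1316,0.03,0.065,0.1156,0.03,0.1316,0.03,0.055,0.1156,0.03,0.1316,0.03,0.049,0.1156,0.03,0.1316,0.03,0.049,0.1156,0.03,0.1316,0.03,0.049,0.1156,0.03],
)

```text
clock: 23.33
tcp_pos: [0.5393, -0.1029, 0.0631]
orientation: [-0.001, 0.083, 0.997, 0.0]
wrist_force: [0.7, -0.1, -0.3]
finger_gap: 0.0388
grip_force: 41.0
```

```bash
python3 - <<'E'
from seg import *
save("top","pics/t7.png");save("side","pics/s7.png")
t=cv2.imread("pics/t7.png");s=cv2.imread("pics/s7.png")
a=cv2.resize(s[265:345,305:385],(480,480),interpolation=cv2.INTER_CUBIC);b=cv2.resize(t[205:285,335:388],(318,480),interpolation=cv2.INTER_CUBIC)
cv2.imwrite("pics/m7.png",np.hstack([a,b]))
st=env.get_state();print(st["tcp_pos"],st["orientation"],st["wrist_force"],st["finger_gap"])
E
```

```text
[ 0.5403 -0.1033  0.0641] [-0.0001  0.0831  0.9965  0.    ] [ 0.1028  0.0807 -1.2284] 0.03875228233768229
```

View pics/m7.png

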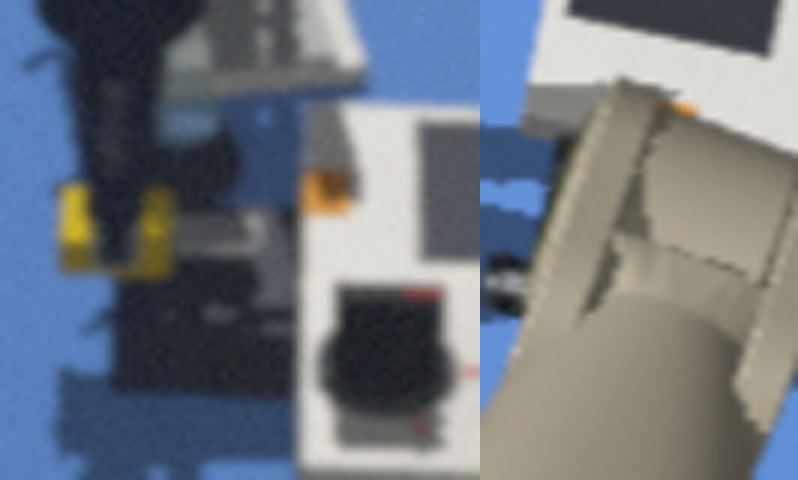

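```bash
python3 - <<'E'
from fit import *
def pts(x,y,psi,P):
    P=np.array(P);C,S=np.cos(psi),np.sin(psi);return np.c_[x+C*P[:,0]-S*P[:,1],y+S*P[:,0]+C*P[:,1],P[:,2]]
cr=lambda q:(q-np.array([305,265])+.5)*6-.5
b=.064-.0163
print("key handle top far-l,far-r,near-r(back),; bottom front r, back r; blade tip l,r; root r")
print(cr(proj("side",pts(.5397,-.1036,-.165,[[.025,.02,b+.02],[-.025,.02,b+.02],[-.025,-.02,b+.02],[.025,-.02,b+.02],[-.025,-.02,b],[.025,-.02,b],[.065,.012,b+.012],[.065,-.012,b+.012],[.025,-.012,b+.012]]))))
print("slot mouth L/R top, face top at patch L/R",cr(proj("side",pts(.6885,-.1885,-.165,[[-.08,.076,.0545],[-.08,.044,.0545],[-.08,.075,.085],[-.08,.045,.085],[-.08,-.12,.085],[-.08,.12,.085]]))))
E
```

```text
key handle top far-l,far-r,near-r(back),; bottom front r, back r; blade tip l,r; root r
[[168.8425 184.3725]
 [ 59.0442 181.0332]
 [ 54.3258 237.9035]
 [166.3652 241.3587]
 [ 54.4454 272.1223]
 [165.7085 275.582 ]
 [256.17   211.9327]
 [255.7575 246.2494]
 [166.6046 243.4986]]
slot mouth L/R top, face top at patch L/R [[290.4352 215.1995]
 [290.4423 261.0146]
 [292.738  164.38  ]
 [292.7801 206.9859]
 [293.0374 466.9418]
 [292.677  102.8401]]
```

Side crop: the handle spans (60–175, 184–275) and the blade tip is at ~(258,230), matching the model. The orange patch centre suggests slot y≈0.057, so I'll shift 2.4 mm, lower to the step and start inserting.

Emit:
move_arm(
  moves=[0,-0.0024,-0.003,0,0.03,0,-0.0024,-0.006,0,0.03,0,-0.0024,-0.007,0,0.03,0.005,-0.0032,-0.007,0,0.03,0.01,-0.004,-0.007,0,0.03,0.015,-0.0048,-0.007,0,0.03,0.02,-0.0056,-0.007,0,0.03,0.025,-0.0065,-0.007,0,0.03,0.025,-0.0065,-0.007,0,0.03],
)

```text
clock: 24.18
tcp_pos: [0.5677, -0.1099, 0.0567]
orientation: [0.001, 0.083, 0.997, -0.0]
wrist_force: [0.0, -0.1, -2.4]
finger_gap: 0.0391
grip_force: 41.1
```

Emit:
move_arm(
  moves=[0.005,-0.0008,0,0,0.03,0.01,-0.0016,0,0,0.03,0.015,-0.0025,0,0,0.03,0.019,-0.0032,0,0,0.03,0.019,-0.0032,0,0,0.03],
)

```text
clock: 24.6
tcp_pos: [0.5863, -0.113, 0.0567]
orientation: [0.001, 0.083, 0.997, -0.0]
wrist_force: [0.6, 0.1, -1.0]
finger_gap: 0.0388
grip_force: 41.1
```

Emit:
move_arm(
  moves=[0.002,-0.0003,0,0,0.03,0.004,-0.0007,0,0,0.03,0.006,-0.001,0,0,0.03,0.008,-0.0013,0,0,0.03,0.008,-0.0013,0,0,0.03],
)

```text
clock: 25.02
tcp_pos: [0.5936, -0.1141, 0.0567]
orientation: [0.0, 0.083, 0.997, -0.0]
wrist_force: [1.2, 0.6, -0.3]
finger_gap: 0.0391
grip_force: 41.1
```

Emit:
move_arm(
  moves=[0.001,-0.0002,0,0,0.03,0.002,-0.0003,0,0,0.03,0.003,-0.0005,0,0,0.03,0.003,-0.0005,0,0,0.03],
)

```text
clock: 25.35
tcp_pos: [0.5963, -0.1146, 0.0567]
orientation: [0.0, 0.083, 0.997, 0.0]
wrist_force: [-0.0, -0.6, -0.2]
finger_gap: 0.0385
grip_force: 41.1
```

Emit:
move_arm(
  moves=[0.001,-0.0002,0,0,0.03,0.002,-0.0003,0,0,0.03,0.003,-0.0005,0,0,0.03,0.003,-0.0005,0,0,0.03],
)

```text
clock: 25.68
tcp_pos: [0.5981, -0.1148, 0.0564]
orientation: [-0.001, 0.083, 0.997, 0.0]
wrist_force: [-3.3, 0.1, 1.7]
finger_gap: 0.0383
grip_force: 41.3
```

Emit:
move_arm(
  moves=[0.001,-0.0002,0,0,0.03,0.002,-0.0003,0,0,0.03,0.003,-0.0005,0,0,0.03,0.003,-0.0005,0,0,0.03],
)

```text
clock: 26.02
tcp_pos: [0.5982, -0.1148, 0.0564]
orientation: [-0.004, 0.083, 0.997, 0.0]
wrist_force: [-12.3, 1.6, 8.7]
finger_gap: 0.0387
grip_force: 42.0
```

The key stopped at x=0.598, so the face is at 0.623, which fits the step estimate; −12 N. Release, rise, and check that it stays home.

Emit:
move_arm(
  moves=[-0.002,0.0003,0,0,0.03,-0.002,0.0003,0,0,0.06,-0.002,0.0003,0,0,0.06,-0.002,0.0003,0,0,0.06,-0.002,0.0003,0,0,0.06,-0.002,0.0003,0.01,0,0.06,-0.002,0.0003,0.04,0,0.06,-0.002,0.0003,0.08,0,0.06,-0.002,0.0003,0.11,0,0.06,-0.002,0.0003,0.14,0,0.06,-0.035,0.0,0.14,0,0.06,-0.06,0,0.14,0,0.06],
)

```text
clock: 27.02
tcp_pos: [0.5441, -0.1164, 0.2004]
orientation: [0.003, 0.082, 0.997, -0.001]
wrist_force: [-1.0, 0.4, -0.8]
finger_gap: 0.0597
grip_force: 0.0
```

```bash
python3 - <<'E'
from seg import *
print("knob skirt top@.09",onz("top",(407.1,224.5),.09),"side@.09",onz("side",(369.7,325.8),.09),"tri",tri((369.7,325.8),(407.1,224.5)))
t=cv2.imread("pics/top0.png");g=t.max(2)
m=(g<45).astype(np.uint8);z=np.zeros_like(m);z[205:242,390:425]=m[205:242,390:425]
n,l,st,ce=cv2.connectedComponentsWithStats(z);i=1+np.argmax(st[1:,4]);print(st[i],ce[i]);r=cv2.minEnclosingCircle(np.argwhere(l==i)[:,::-1].astype(np.float32));print(r,onz("top",r[0],.095))
save("top","pics/t8.png");save("side","pics/s8.png")
t=cv2.imread("pics/t8.png");s=cv2.imread("pics/s8.png")
a=cv2.resize(s[265:345,315:395],(480,480),interpolation=cv2.INTER_CUBIC);b=cv2.resize(cv2.imread("pics/top0.png")[200:248,385:430],(315,336),interpolation=cv2.INTER_CUBIC);b=np.vstack([b,np.zeros((144,315,3),np.uint8)])
cv2.imwrite("pics/m8.png",np.hstack([a,b]))
st=env.get_state();print(st["tcp_pos"])
E
```

```text
knob skirt top@.09 [ 0.6355 -0.2407  0.09  ] side@.09 [ 0.6392 -0.245   0.09  ] tri (array([ 0.638 , -0.2414,  0.0867]), np.float64(0.004172636989518201))
[399 216  17  17 207] [406.9275 224.8019]
((406.9210510253906, 224.2105255126953), 8.547063827514648) [ 0.6357 -0.2394  0.095 ]
[ 0.5391 -0.115   0.198 ]
```

View pics/m8.png

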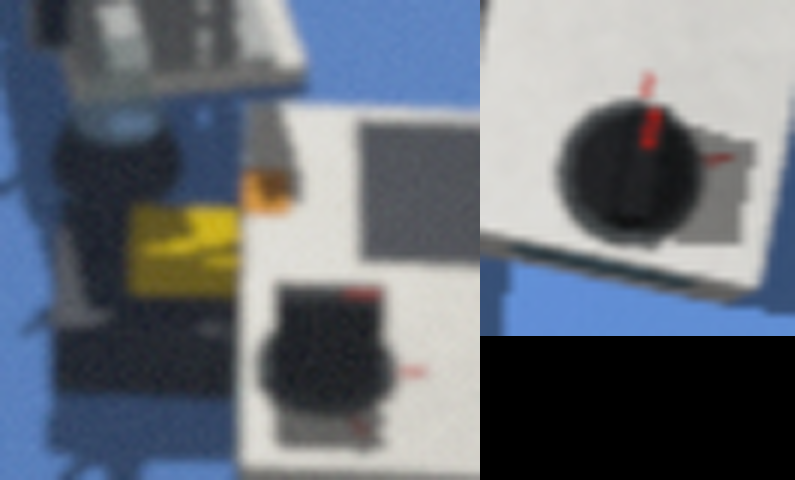

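The key handle is flush against the face (side crop ~(238,250)). The knob bar lies along the console's x, with its axis at about (0.6375,-0.2405). Now grip the knob.

Emit:
move_arm(
  moves=[0.025,-0.032,0,0,0.05,0.05,-0.063,0,0,0.05,0.075,-0.095,0,0,0.05,0.0985,-0.1255,0,0,0.05,0.0985,-0.1255,0,0,0.05,0.0985,-0.1255,0,0,0.05,0.0985,-0.1255,-0.03,0,0.05,0.0985,-0.1255,-0.06,0,0.05,0.0985,-0.1255,-0.08,0,0.05,0.0985,-0.1255,-0.087,0,0.05,0.0985,-0.1255,-0.087,0,0.05,0.0985,-0.1255,-0.087,0,0.05],
)

```text
clock: 28.12
tcp_pos: [0.6408, -0.2405, 0.1109]
orientation: [0.0, 0.082, 0.997, -0.0]
wrist_force: [0.0, 0.3, -0.0]
finger_gap: 0.0501
grip_force: 0.0
```

Emit:
move_arm(
  moves=[0,0,0,0,0.025,0,0,0,0,0.02,0,0,0,0,0.015,0,0,0,0,0.01,0,0,0,0,0.01,0,0,0,0,0.01],
  newtons=40,
)

```text
clock: 28.62
tcp_pos: [0.6421, -0.2389, 0.112]
orientation: [0.002, 0.082, 0.997, 0.002]
wrist_force: [0.2, 7.5, 5.8]
finger_gap: 0.0133
grip_force: 40.2
```

Emit:
move_arm(
  moves=[0,0,0,0,0.03,0,0,0,0,0.03,-0.004,0.002,-0.001,0,0.03,-0.004,0.002,-0.001,0,0.03,-0.004,0.002,-0.001,0,0.02,-0.004,0.002,-0.001,0,0.01,-0.004,0.002,-0.001,0,0.01,-0.004,0.002,-0.001,0,0.01,-0.004,0.002,-0.001,0,0.01],
)

```text
clock: 29.37
tcp_pos: [0.6365, -0.2379, 0.1088]
orientation: [-0.0, 0.082, 0.997, 0.001]
wrist_force: [-0.1, 5.3, 3.4]
finger_gap: 0.013
grip_force: 40.8
```

Emit:
move_arm(
  moves=[0,0.001,0,-0.05,0.01,0,0.0015,0,-0.13,0.01,0,0.0015,0,-0.21,0.01,0,0.0015,0,-0.29,0.01,0,0.0015,0,-0.37,0.01,0,0.0015,0,-0.45,0.01,0,0.0015,0,-0.5,0.01,0,0.0015,0,-0.5,0.01],
  newtons=60,
)

```text
clock: 30.03
tcp_pos: [0.6364, -0.2378, 0.1088]
orientation: [-0.0, 0.327, 0.945, -0.0]
wrist_force: [-0.5, 1.7, 1.7]
finger_gap: 0.0129
grip_force: 61.1
```

```bash
python3 - <<'E'
from h import *
s=env.get_state();print(s["tcp_pos"],s["wrist_force"],s["ft_torque"],s["joint_pos"])
E
```

```text
[ 0.63643248 -0.23783764  0.10884749] [-0.45339588  1.65224239  1.69941018] [0.14129788 0.33796237 0.06925791] [-4.75435540e-01  5.73876532e-01  1.26327107e-01  1.12326252e+00
 -5.07765608e-04  1.91324812e-01]
```

Emit:
move_arm(
  moves=[0,0,0,-0.1,0.01,0,0,0,-0.2,0.01,0,0,0,-0.3,0.01,0,0,0,-0.4,0.01,0,0,0,-0.5,0.01,0,0,0,-0.58,0.01,0,0,0,-0.65,0.01,0,0,0,-0.7,0.01,0,0,0,-0.73,0.01,0,0,0,-0.75,0.01,0,0,0,-0.76,0.01,0,0,0,-0.76,0.01],
)

```text
clock: 31.03
tcp_pos: [0.6364, -0.2378, 0.1088]
orientation: [0.0, 0.653, 0.757, -0.0]
wrist_force: [-3.0, -0.2, 3.9]
finger_gap: 0.013
grip_force: 62.1
```

```bash
python3 - <<'E'
from h import *
s=env.get_state();q=s["orientation"];print(s["tcp_pos"],s["wrist_force"],s["ft_torque"],2*np.arctan2(q[2],q[1]))
E
```

```text
[ 0.6363814  -0.23776513  0.10884605] [-2.95631798 -0.23193466  3.87916464] [-0.03922541  0.62420039  0.92399781] 1.717684445221385
```

Torque is 0.92 N·m, well above the spring's 0.145, so the knob is on its stop. Hold.

Emit:
move_arm(
  moves=[0,0,0,0,0.01,0,0,0,0,0.01,0,0,0,0,0.01,0,0,0,0,0.01,0,0,0,0,0.01,0,0,0,0,0.01,0,0,0,0,0.01,0,0,0,0,0.01,0,0,0,0,0.01,0,0,0,0,0.01,0,0,0,0,0.01,0,0,0,0,0.01],
)

```text
clock: 32.03
tcp_pos: [0.6364, -0.2378, 0.1088]
orientation: [0.0, 0.654, 0.757, -0.0]
wrist_force: [-4.6, -1.9, 4.3]
finger_gap: 0.0134
grip_force: 62.4
```

Emit:
move_arm(
  moves=[0,0,0,0,0.01,0,0,0,0,0.01,0,0,0,0,0.01,0,0,0,0,0.01,0,0,0,0,0.01,0,0,0,0,0.01,0,0,0,0,0.01,0,0,0,0,0.01,0,0,0,0,0.01,0,0,0,0,0.01,0,0,0,0,0.01,0,0,0,0,0.01],
)

```text
clock: 33.03
tcp_pos: [0.6364, -0.2377, 0.1088]
orientation: [0.0, 0.654, 0.757, -0.0]
wrist_force: [-4.6, -1.5, 4.6]
finger_gap: 0.0127
grip_force: 62.4
```

Emit:
move_arm(
  moves=[0,0,0,0,0.01,0,0,0,0,0.01,0,0,0,0,0.01,0,0,0,0,0.01,0,0,0,0,0.01,0,0,0,0,0.01],
)

```text
clock: 33.53
tcp_pos: [0.6364, -0.2378, 0.1088]
orientation: [0.0, 0.654, 0.757, -0.0]
wrist_force: [-4.4, -1.0, 4.7]
finger_gap: 0.0131
grip_force: 62.4
```

```bash
python3 - <<'E'
from h import *
s=env.get_state();q=s["orientation"];print(s["tcp_pos"],s["wrist_force"],s["ft_torque"],2*np.arctan2(q[2],q[1]))
E
```

```text
[ 0.63640385 -0.2377562   0.10880585] [-4.39126271 -0.98541945  4.65945932] [-0.1918301   0.98539449  0.96816315] 1.7162631407079907
```

Held 2.5 s at the stop. Let go and rise.

Emit:
move_arm(
  moves=[0,0,0,0,0.08,0,0,0,0,0.08,0,0,0,0,0.08,0,0,0.02,0,0.08,0,0,0.05,0,0.08,0,0,0.08,0,0.08,0,0,0.1,0,0.08,0,0,0.1,0,0.08,0,0,0.1,0,0.08,0,0,0.1,0,0.08,0,0,0.1,0,0.08,0,0,0.1,0,0.08],
)

```text
clock: 34.53
tcp_pos: [0.6359, -0.2371, 0.2067]
orientation: [-0.001, 0.654, 0.757, -0.0]
wrist_force: [-0.3, -0.5, 0.4]
finger_gap: 0.0801
grip_force: 0.0
```

Emit:
move_arm(
  moves=[0,0.01,0,0.1,0.07,0,0.02,0,0.2,0.07,-0.004,0.03,0,0.3,0.07,-0.008,0.04,0,0.4,0.07,-0.012,0.05,0,0.5,0.07,-0.016,0.06,0,0.6,0.07,-0.02,0.07,0,0.7,0.07,-0.024,0.08,0,0.8,0.07,-0.028,0.09,0,0.9,0.07,-0.032,0.1,0,1.0,0.07,-0.036,0.11,0,1.1,0.07,-0.04,0.123,0,1.2,0.07],
)

```text
clock: 35.53
tcp_pos: [0.5959, -0.1142, 0.2075]
orientation: [-0.001, 0.11, 0.994, 0.0]
wrist_force: [1.5, -0.3, -0.5]
finger_gap: 0.0701
grip_force: 0.0
```

```bash
python3 - <<'E'
from seg import *
save("side","pics/s9.png");save("top","pics/t9.png")
t=cv2.imread("pics/t9.png");s=cv2.imread("pics/s9.png")
a=cv2.resize(s[265:345,315:395],(480,480),interpolation=cv2.INTER_CUBIC);b=cv2.resize(t[200:248,385:430],(315,336),interpolation=cv2.INTER_CUBIC);b=np.vstack([b,np.zeros((144,315,3),np.uint8)])
cv2.imwrite("pics/m9.png",np.hstack([a,b]))
for f in("pics/s8.png","pics/s9.png"):
    m=mask(cv2.imread(f),(20,120,60),(35,255,255),(325,280,365,330));ys,xs=np.nonzero(m);print(len(xs),xs.min(),xs.max(),ys.min(),ys.max(),xs.mean(),ys.mean())
st=env.get_state();print(st["clock"],st["tcp_pos"],st["orientation"])
E
```

```text
244 337 354 300 314 345.2827868852459 306.47131147540983
244 337 354 299 314 345.22131147540983 306.4139344262295
35.6333 [ 0.5956 -0.1128  0.2078] [-0.0011  0.1113  0.9938  0.0006]
```

View pics/m9.png

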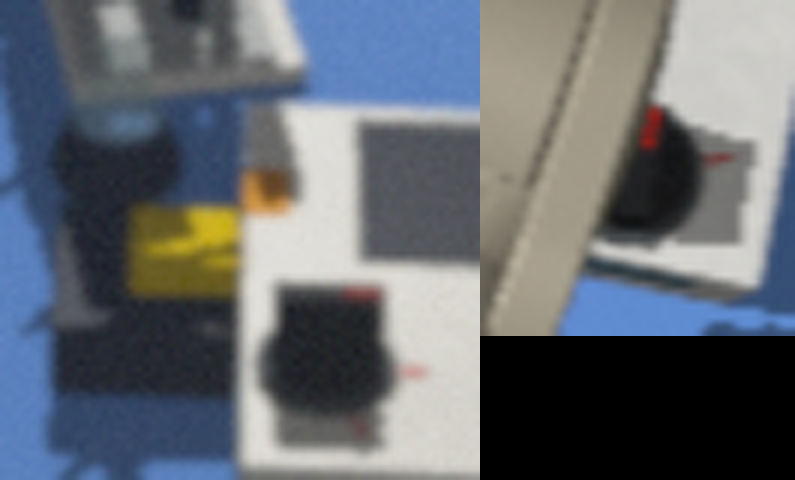

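The knob is back at rest (red pointer at the rest tick) and the key is still home. Now take the key out.

Emit:
move_arm(
  moves=[0.002,-0.002,0,0.059,0.07,0.002,-0.002,-0.03,0.059,0.07,0.002,-0.002,-0.07,0.059,0.07,0.002,-0.002,-0.11,0.059,0.07,0.002,-0.002,-0.135,0.059,0.07,0.002,-0.002,-0.148,0.059,0.07,0.002,-0.002,-0.15,0.059,0.07,0.002,-0.002,-0.15,0.059,0.03,0.002,-0.002,-0.15,0.059,0.03,0.002,-0.002,-0.15,0.059,0.03,0.002,-0.002,-0.15,0.059,0.03,0.002,-0.002,-0.15,0.059,0.03],
  newtons=40,
)

```text
clock: 36.63
tcp_pos: [0.5998, -0.117, 0.0603]
orientation: [0.001, 0.083, 0.997, -0.0]
wrist_force: [-1.1, -0.7, 3.5]
finger_gap: 0.0384
grip_force: 40.8
```

Emit:
move_arm(
  moves=[0,0,0,0,0.03,0,0,0,0,0.03,-0.005,0.0008,0.0003,0,0.03,-0.01,0.0016,0.0006,0,0.03,-0.016,0.0026,0.0008,0,0.03,-0.022,0.0036,0.0008,0,0.03,-0.028,0.0046,0.0008,0,0.03,-0.034,0.0056,0.0008,0,0.03,-0.04,0.0066,0.0008,0,0.03,-0.046,0.0076,0.0008,0,0.03,-0.052,0.0086,0.0008,0,0.03,-0.06,0.01,0.0008,0,0.03],
)

```text
clock: 37.63
tcp_pos: [0.5393, -0.1068, 0.0602]
orientation: [0.001, 0.083, 0.997, -0.0]
wrist_force: [3.4, -1.2, 6.2]
finger_gap: 0.0384
grip_force: 41.0
```

Emit:
move_arm(
  moves=[-0.015,0.0025,0.02,0,0.03,-0.03,0.005,0.05,0,0.03,-0.04,-0.02,0.06,-0.03,0.03,-0.05,-0.05,0.06,-0.06,0.03,-0.06,-0.08,0.06,-0.09,0.03,-0.07,-0.11,0.06,-0.11,0.03,-0.08,-0.14,0.06,-0.11,0.03,-0.09,-0.17,0.06,-0.11,0.03,-0.1,-0.2,0.06,-0.11,0.03,-0.114,-0.228,0.06,-0.11,0.03,-0.114,-0.228,0.05,-0.11,0.03,-0.114,-0.228,0.03,-0.11,0.03],
)

```text
clock: 38.63
tcp_pos: [0.4235, -0.3361, 0.0899]
orientation: [0.0, 0.14, 0.99, -0.0]
wrist_force: [1.0, 0.6, -0.5]
finger_gap: 0.0383
grip_force: 40.6
```

Emit:
move_arm(
  moves=[0,0,-0.02,0,0.03,0,0,-0.04,0,0.03,0,0,-0.055,0,0.03,0,0,-0.061,0,0.03,0,0,-0.063,0,0.03,0,0,-0.063,0,0.03,0,0,-0.063,0,0.03],
)

```text
clock: 39.22
tcp_pos: [0.4249, -0.3345, 0.027]
orientation: [0.0, 0.138, 0.99, -0.0]
wrist_force: [0.4, -0.3, -0.2]
finger_gap: 0.0385
grip_force: 40.6
```

Emit:
move_arm(
  moves=[0,0,-0.001,0,0.03,0,0,-0.002,0,0.03,0,0,-0.003,0,0.03,0,0,-0.003,0,0.03],
)

```text
clock: 39.55
tcp_pos: [0.4251, -0.335, 0.0243]
orientation: [0.001, 0.138, 0.99, -0.0]
wrist_force: [-0.4, 0.5, 2.8]
finger_gap: 0.0389
grip_force: 41.1
```

Emit:
move_arm(
  moves=[0,0,0,0,0.055,0,0,0,0,0.055,0,0,0,0,0.055,0,0,0,0,0.055,0,0,0.02,0,0.055,0,0,0.06,0,0.055,0,0,0.1,0,0.055,0,0,0.14,0,0.055,-0.03,0,0.18,0,0.055,-0.06,-0.01,0.2,0,0.055,-0.09,-0.02,0.2,0,0.055,-0.11,-0.03,0.2,0,0.055],
)

```text
clock: 40.55
tcp_pos: [0.3133, -0.3654, 0.226]
orientation: [0.001, 0.138, 0.99, -0.002]
wrist_force: [0.1, 0.2, 0.1]
finger_gap: 0.055
grip_force: 0.0
```

```bash
python3 - <<'E'
from h import *
save("side","pics/s10.png");save("top","pics/t10.png")
a=cv2.imread("pics/s10.png")[150:400,215:415];b=cv2.imread("pics/t10.png")[150:350,160:480]
a=cv2.resize(a,(320,400),interpolation=cv2.INTER_CUBIC);b=cv2.resize(b,(480,300),interpolation=cv2.INTER_CUBIC);b=np.vstack([b,np.zeros((100,480,3),np.uint8)])
cv2.imwrite("pics/m10.png",np.hstack([a,b]));print(env.get_state()["tcp_pos"])
E
```

```text
[ 0.31237833 -0.36572575  0.22426937]
```

View pics/m10.png

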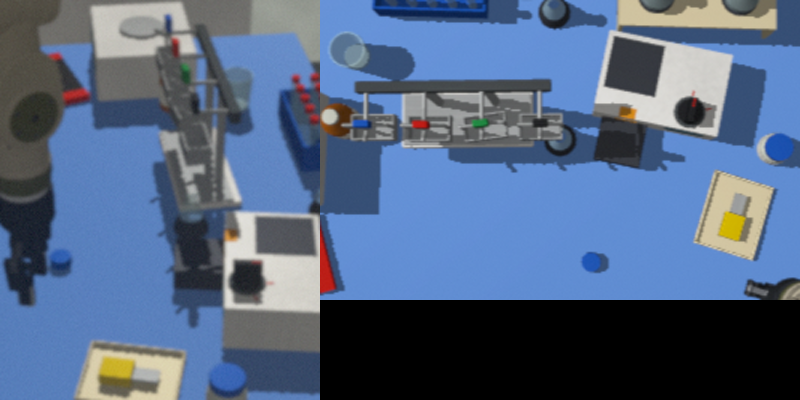

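All four baskets hang on their hooks, the key lies flat in the tray at crop (736,215), the knob is at rest, and the flask, bottle and jar stand where they were. Handing in.

```bash
python3 -c "
from workcell import env
print(env.hand_in())"
```

```text
the job is handed in; nothing more can be done
None
```

All four baskets are hanging, the knob was held at its stop for over 2 s with the key home and sprang back, and the key is flat in the cream tray; handed in at about 41 s (no score was returned).

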